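# Lever a stiff roller rest up to its stop collars

## Robot

A 7-joint arm with a two-finger parallel gripper is mounted at the origin on a cart in front of the work surface, level with it; the furniture and walls round the work are solid. World frame = base frame: x ahead of the robot, y to its left, z up, the work surface at z = 0. Lengths are in m, angles in rad, forces in N, time in s.
With the tool pointing down it reaches from about 0.425 to 0.925 m from the base axis. Payload 6.8 kg.
Tool frame: the origin (TCP) lies on the front face of the gripper's body, between the roots of the fingers; the fingertips stand 73 mm ahead of it and the grasp point (between the pads) lies 54 mm ahead of it; z points along the fingers, y is the direction in which the jaws open and shut (so a half turn about z gives the same grasp; the last joint's range is limited). The gripper opens to 85 mm and grips with 20 to 120 N. Pads are 22 mm wide; open, the fingers measure 114 mm over their backs; the gripper's body (76 mm by 85 mm) begins 54 mm behind the grasp point. The pads swing forward as they close: fully open they stand 13 mm farther back than shut.
Start: joints at [-1.362, 0.477, 0.022, 1.555, -0.011, 1.109, -0.083], TCP at [0.21, 0.641, 0.304] pointing down, gripper open.
Joint ranges: [-2.96, 2.96], [-0.34, 2.1], [-1.41, 1.46], [0.24, 2.44], [-1.37, 4.51], [0.17, 1.92], [-2.96, 2.96]. Speed limits (rad/s): [2.39, 2.39, 3.14, 3.14, 3.14, 3.14, 3.14].

## Interface

Orientations are given as a rotation vector (axis times angle).
In Python, from bench import * gives the robot as it stands.
- The arm moves only by the tool jog_arm, never from a script. Its argument "plan" is a list of rows, each a list of 2 entries, a list of its own where there are three numbers: the shift along the world's x, y, z in cm, then the turn about the world's z in rad. In form: [[[tx, ty, tz], twist], ...]. A call has 1 to 12 rows; each row shifts and turns the commanded pose from where the row before left it; what a row does not reach is not made up. A row lasts 1/10 s, in which the tool goes at most 50 mm and 8.59 degrees, less where a joint would pass 70% of its speed; a pose out of reach is approached as far as the arm can. A call is refused whole if a number of a shift passes 5 or a number of a turn 0.15, either way. A call with a gripper value outside its range is refused whole. "hand" is the finger opening in cm, from 0 to 8.54, set as the call begins (left out, the last holds). The fingers move at their own pace and stop on an object; "grip_force" is the grip in N (left out, the last holds). Time passes only in rows, so rows that do not move let the fingers close. It gives the time, the measured TCP pose, the force and the opening at its end, in the units of the state.
- get_obs(): the state, without advancing time (a new reading comes with each control period).
- grab_frame(name): name is "scene" or "top" or "wrist"; returns the picture (480x640x3 uint8, red, green, blue); there is no depth.
- get_calibration(name): a dict with "intrinsics" (3x3 intrinsics, pixels), "k1" (the pictures are not rectified: a ray, as slopes to the right and down, at radius r is drawn at 1 + k1 r^2 times it, then the intrinsics apply), "xyz" and "orientation" of the camera in the world. Camera axes: x right, y down, z forward; pixel columns grow to the right and rows downward; lengths in m; the calibration is good to about 2 mm. A picture is of the moment at which its call begins: read the wrist's pose just before it. get_calibration takes no time and is no camera call; for the wrist camera it gives the pose at the moment of the call.
- hand_in(): hands the job in, once; it reports no verdict.
The state is a dict: "clock": time; "joints": joint angles; "qvel": joint speeds; "tau": joint torques, N m; "tcp_pos": TCP position; "orientation": TCP orientation; "contact_force": force on the tool from outside, world axes, zero at the start; "moment": the same for the moment, N m; "grip_width": finger opening in m.
Only numpy, scipy, OpenCV 4.12 (cv2) and the standard library are available. Lean on these libraries where they do the work, as an engineer would, in place of code of your own. Each camera call takes 0.05 s, during which the arm holds its last target. There are 200 camera calls.

## Task

The heavy roller rest beside the saw is stiff on its two posts and has to come up to its new height, set by the two stop collars above it. Stand the pine offcut on the bench in front of the pry slot, lever the rest up with the pry bar over the offcut until you feel it bear against the collars, but do not force the collars up their posts and do not lift the rest by hand. Then draw the bar out and lay it flat on the bench clear of the rest, leaving the other things alone.

Things in the scene. Friction and masses are not known exactly. Their poses are not given: they have to be found in the camera images.
- rest_bed: Fixed steel bed plate of the roller rest, 70 x 204 x 6 mm, with two upright 18 mm posts at y = +56 and -56 mm, 118 mm high. Origin on the bench top midway between the posts; z up, x level, pointing from the pry-slot face into the rest. The plate starts 22 mm behind that face, so the slot's floor is the bench.
- rest_base: Grey cast base, about 2.4 kg (varies), with a steel roller on top; slides straight up the posts. Axes of rest_bed; origin on the bench as found, rises with it. Block 90 (x) by 154 (y) mm, 6 to 46 mm above its origin, round bosses at the posts to 51 mm, roller top 115 mm. Stiff: some 55 to 70 N at the slot raise it, and it stays where it is left.
- slot_mouth (a point): Middle of the upper lip of the pry slot, at the lower front edge of the base (45 mm in -x from the base's origin), 17.5 mm above the bench as found. The slot is 52 mm wide (y), 20 mm deep (x) and runs from the bench up to the lip.
- stop_collars: Two dark steel stop collars, one round each post above the bosses, 31 mm across, 14 mm high, level with each other. Origin midway between them at the height of their undersides; axes of rest_bed. They start 3.5 to 7 mm above the bosses. Only nipped on the posts: about 40 N from below (beyond what raises the base) shifts them.
- pry_bar: Loose dark steel pry bar, 320 mm long, 0.36 kg, lying flat. Origin at mid-length on its flat underside; x towards the blade tip, z up. Blade (x = 100 to 160 mm) 26 wide, 4 thick; neck (x = 75 to 100 mm) 20 wide, 7 thick; shank (x = -150 to 75 mm) 14 wide, 12 thick. Balances near x = -10 mm.
- bar_tip (a point): Middle of the blade's edge on the underside of the pry bar, 160 mm in +x from its origin.
- fulcrum_block: Loose weathered pine offcut, 45 mm (its x) by 95 mm (its y) by 22 mm high, the fulcrum. Origin at the centre of its underside. With its near edge about 30 mm before the slot face the bar passes over it at some 24 degrees with its tip in the slot, and is near level when the rest is up.
- thin_offcut: Bystander: square plywood offcut, 50 x 50 x 18 mm; origin at the centre of its underside.
- oil_can: Bystander: dark oil can with a curved spout, 68 x 81 x 167 mm; origin at the centre of its underside.
- grease_tub: Bystander: round tub, pale with a dark lid, 70 mm across, 50 mm high; origin at the centre of its underside.

How it is judged:
By the outcome, as a careful person would: the job done as asked, in the order asked, and still so for the second after the job is handed in, with the robot touching nothing.
It also fails if it takes over 64 s, if anything falls off the work surface, if the arm or the gripper's body presses on something with over 40 N, if the wrist force passes 120 N, or if a joint passes its speed limit or range.

## Working session

There is one attempt and no reset: what is moved stays moved. The work goes in short steps, Python scripts to look and compute and a tool call to move; the robot and the scene stay as the last step left them, time stands still between calls to the robot, and variables do not carry over. Pictures are saved under pics/ and viewed, about 8 in all and at most 12, crops included, and the job is handed in when it is done.

Besides the shell and the picture viewer there is one more tool, called after "Emit:" in YAML: its name, and indented under it one key for each argument. jog_arm: Moves the arm, as the interface text tells. Its arguments: {"type":"object","properties":{"plan":{"type":"array","items":{"type":"array"}},"hand":{"type":"number"},"grip_force":{"type":"number"}},"required":["plan"]}

```bash
mkdir -p pics; ls
python3 - <<'E'
from bench import *
import cv2
print(get_obs())
for n in("scene","top"):
    c=get_calibration(n);print(n,c)
    cv2.imwrite(f"pics/{n}0.png",grab_frame(n)[:,:,::-1])
E
```

```text
pics
{'clock': 0.0, 'joints': array([-1.36211598,  0.47779015,  0.0223463 ,  1.55651748, -0.0115002 ,
        1.10929643, -0.08309883]), 'qvel': array([ 0.00130352, -0.00154287,  0.00072088,  0.00059197,  0.00026865,
       -0.00072932, -0.00070263]), 'tau': array([-2.72436409e-04, -5.96436489e+01,  1.60749525e+00, -2.81197160e+01,
        1.23689047e-02,  9.27159155e-03,  1.52260429e-05]), 'tcp_pos': array([0.21012701, 0.64094482, 0.30290452]), 'orientation': array([-4.95469768e-01, -3.10211783e+00,  2.94788539e-03]), 'contact_force': array([ 0.54247816, -0.0386392 ,  0.99285898]), 'moment': array([0.00029266, 0.0189644 , 0.02332652]), 'grip_width': 0.08517771776975558}
scene {'intrinsics': array([[492.89361122,   0.        , 323.53256989],
       [  0.        , 492.89361122, 237.54848197],
       [  0.        ,   0.        ,   1.        ]]), 'k1': -0.009316218743300254, 'xyz': array([ 0.0012935 , -0.97727173,  0.60129657]), 'orientation': array([-1.96349945,  0.49066077, -0.28182414])}
top {'intrinsics': array([[528.3087476 ,   0.        , 315.33150719],
       [  0.        , 528.3087476 , 242.01900285],
       [  0.        ,   0.        ,   1.        ]]), 'k1': -0.08969654634021006, 'xyz': array([0.38697307, 0.0338814 , 1.22396787]), 'orientation': array([-2.20204633,  2.17213024, -0.13241873])}
```

View pics/top0.png

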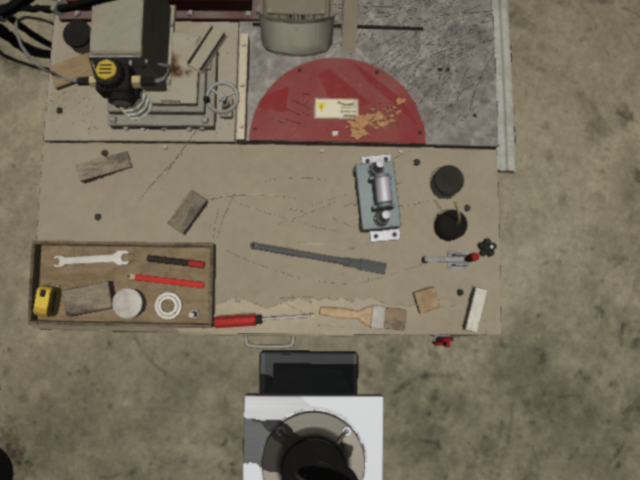

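View pics/scene0.png

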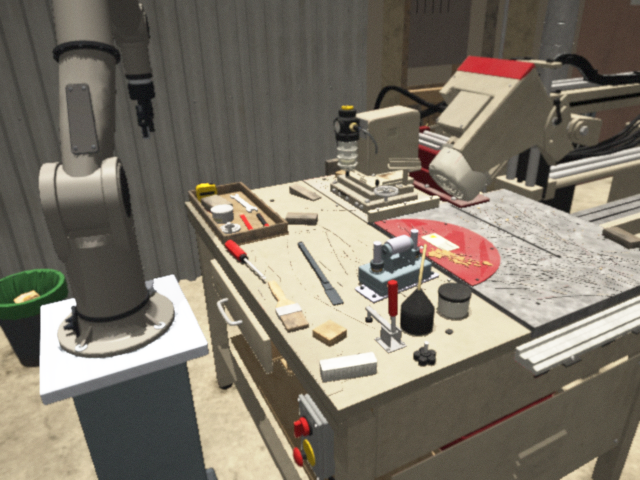

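The top view shows the rest at (377,198), the bar from (252,245) to (385,267) with its blade to the right (-y), and the likely pine offcut at (188,211). The thin offcut is at (427,300), the oil can at (450,222) and the tub at (447,181). The scene view shows the rest at (392,270) and the bar at (320,272).

```bash
cat > h.py <<'E'
from bench import *
import numpy as np, cv2
from scipy.spatial.transform import Rotation as R
def cal(n):
    c=get_calibration(n); return c['intrinsics'],c['k1'],np.array(c['xyz']),R.from_rotvec(c['orientation']).as_matrix()
def ray(c,uv):
    K,k,p,M=c; d=np.array([(uv[0]-K[0,2])/K[0,0],(uv[1]-K[1,2])/K[1,1]]); s=d.copy()
    for _ in range(10): s=d/(1+k*(s@s))
    return p,M@np.array([s[0],s[1],1])
def onz(c,uv,z):
    p,d=ray(c,uv); return p+d*(z-p[2])/d[2]
def tri(c1,u1,c2,u2):
    p,d=ray(c1,u1);q,e=ray(c2,u2);d=d/np.linalg.norm(d);e=e/np.linalg.norm(e)
    A=np.stack([d,-e],1);t=np.linalg.lstsq(A,q-p,rcond=None)[0]
    a,b=p+d*t[0],q+e*t[1];return (a+b)/2,np.linalg.norm(a-b)
def proj(c,X):
    K,k,p,M=c; v=M.T@(np.array(X)-p); s=v[:2]/v[2]; s=s*(1+k*s@s); return K[:2,:2]@s+K[:2,2]
E
python3 - <<'E'
from h import *
t=cal("top")
for n,uv,z in[("bar tail",(252,245),.01),("bar tip",(385,267),.004),("fulc",(188,211),.022),("other wood",(104,165),.02),("rest plate UL",(362,157),.006),("plate LR",(399,238),.006),("plate UR",(387,155),.006),("plate LL",(371,241),.006),("tub",(447,181),.05),("can",(450,224),.08),("clamp",(425,260),.02),("thin",(427,300),.018)]:
    print(n,onz(t,uv,z).round(3))
im=cv2.imread("pics/top0.png")
a=cv2.resize(im[150:280,150:280],None,fx=4.5,fy=4.5,interpolation=2)[:,:390]
b=cv2.resize(im[145:245,345:409],None,fx=5.85,fy=5.85,interpolation=2)
cv2.imwrite("pics/c1.png",np.hstack([a,b])) if a.shape[0]==b.shape[0] else print(a.shape,b.shape)
c=cal("wrist");print(c[2],c[3].round(2),c[0])
E
```

```text
bar tail [0.491 0.146 0.01 ]
bar tip [ 0.445 -0.162  0.004]
fulc [0.566 0.294 0.022]
other wood [0.672 0.496 0.02 ]
rest plate UL [ 0.704 -0.108  0.006]
plate LR [ 0.513 -0.195  0.006]
plate UR [ 0.71  -0.167  0.006]
plate LL [ 0.505 -0.129  0.006]
tub [ 0.641 -0.298  0.05 ]
can [ 0.538 -0.295  0.08 ]
clamp [ 0.461 -0.253  0.02 ]
thin [ 0.37  -0.258  0.018]
[0.13870824 0.66455036 0.3724657 ] [[ 0.31  0.91  0.28]
 [ 0.95 -0.3  -0.09]
 [-0.    0.29 -0.96]] [[432.73676978   0.         322.21472245]
 [  0.         432.73676978 246.53791232]
 [  0.           0.           1.        ]]
```

Emit:
jog_arm:
  plan:
    - [[3,-2.9,0],-0.03]
    - [[3,-2.9,0],-0.03]
    - [[3,-2.9,0],-0.03]
    - [[3,-2.9,0],-0.03]
    - [[3,-2.9,0],-0.03]
    - [[3,-2.9,0],-0.03]
    - [[3,-2.9,0],-0.03]
    - [[3,-2.9,0],-0.03]
    - [[3,-2.9,0],-0.03]
    - [[3,-2.9,0],-0.03]
    - [[3,-2.9,0],-0.03]
    - [[3,-2.9,0],-0.03]

```text
clock: 1.3
tcp_pos: [0.5711, 0.292, 0.3036]
orientation: [-1.044, -2.962, 0.001]
contact_force: [0.2, 1.0, 0.2]
grip_width: 0.0851
```

```bash
cat > look.py <<'E'
import sys
from h import *
import pickle
n=sys.argv[1]
o=get_obs();c=cal("wrist");im=grab_frame("wrist")[:,:,::-1]
cv2.imwrite(f"pics/{n}.png",im);pickle.dump((c,o),open(f"pics/{n}.pkl","wb"))
y=R.from_rotvec(o['orientation']).as_matrix()[:,1]
print(o['clock'],o['tcp_pos'].round(4),"jaw deg",np.degrees(np.arctan2(y[1],y[0])).round(1),o['contact_force'].round(1),o['grip_width'].round(4))
E
sleep 0; python3 look.py w1
```

```text
Traceback (most recent call last):
  File "look.py", line 8, in <module>
    print(o['clock'],o['tcp_pos'].round(4),"jaw deg",np.degrees(np.arctan2(y[1],y[0])).round(1),o['contact_force'].round(1),o['grip_width'].round(4))
                                                                                                                            ^^^^^^^^^^^^^^^^^^^^^
AttributeError: 'float' object has no attribute 'round'
```

View pics/w1.png

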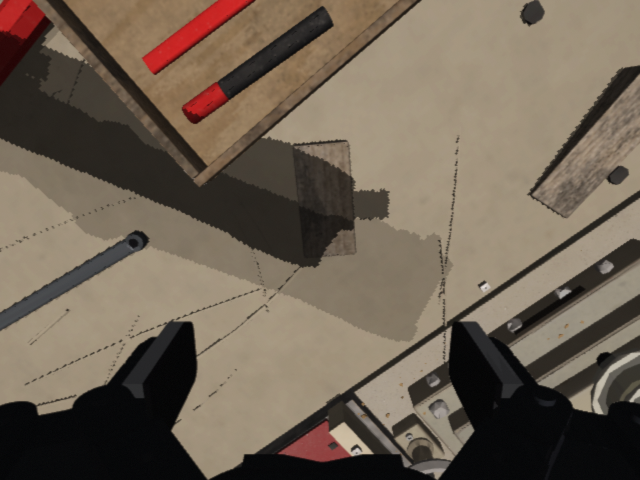

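The wrist view shows the offcut with top corners near (295,144), (348,141), (355,254) and (303,258). The bar's tail is at (138,240). The offcut is nearly aligned with the jaws.

```bash
sed -i "s/o\['grip_width'\].round(4)/round(o['grip_width'],4)/" look.py
cat > q.py <<'E'
from h import *
import pickle
c,o=pickle.load(open("pics/w1.pkl","rb"))
P=[onz(c,u,.022) for u in[(295,144),(348,141),(355,254),(303,258)]]
for p in P: print(p.round(4))
m=np.mean(P,0);print("centre",m.round(4)); 
w1=P[1]-P[0];w2=P[2]-P[3];l1=P[3]-P[0];l2=P[2]-P[1]
print([np.linalg.norm(v).round(4) for v in(w1,w2,l1,l2)],[np.degrees(np.arctan2(v[1],v[0])).round(1) for v in(w1,w2,l1,l2)])
t=cal("top");print("top px",proj(t,m),onz(t,(188,211),.022))
print(tri(c,(138,240),t,(252,245)), onz(c,(138,240),.012))
# stereo height of block: use block centre in both
uc=proj(c,m);print(tri(c,uc,t,(188,211)))
E
python3 q.py
```

```text
[0.5156 0.3085 0.022 ]
[0.5401 0.3426 0.022 ]
[0.6178 0.2897 0.022 ]
[0.5927 0.2529 0.022 ]
centre [0.5666 0.2984 0.022 ]
[np.float64(0.0419), np.float64(0.0445), np.float64(0.0951), np.float64(0.094)] [np.float64(54.3), np.float64(55.8), np.float64(-35.8), np.float64(-34.2)]
top px [186.02918235 210.82086666] [0.56620848 0.293883   0.022     ]
(array([0.49182883, 0.14640843, 0.00592539]), np.float64(0.0006953413240404604)) [0.49249973 0.14950562 0.012     ]
(array([0.56846687, 0.29686146, 0.00827788]), np.float64(0.0004197738263180859))
```

Emit:
jog_arm:
  plan:
    - [[-0.2,0.2,-4],0.033]
    - [[-0.2,0.3,-4],0.033]
    - [[0,0,-4],0]
    - [[0,0,-4],0]
    - [[0,0,-3.5],0]
    - [[0,0,-2],0]
    - [[0,0,-1],0]
    - [[0,0,-0.3],0]
    - [[0,0,0],0]

```text
clock: 2.25
tcp_pos: [0.5666, 0.2986, 0.0763]
orientation: [0.944, 2.996, 0.001]
contact_force: [0.3, -0.8, 0.1]
grip_width: 0.0851
```

Emit:
jog_arm:
  plan:
    - [[0,0,0],0]
    - [[0,0,0],0]
    - [[0,0,0],0]
    - [[0,0,0],0]
    - [[0,0,0],0]
    - [[0,0,0],0]
    - [[0,0,0],0]
  hand: 3.5
  grip_force: 40

```text
clock: 2.95
tcp_pos: [0.5669, 0.2988, 0.0771]
orientation: [0.944, 2.995, 0.002]
contact_force: [-1.5, -0.7, 6.8]
grip_width: 0.0441
```

Emit:
jog_arm:
  plan:
    - [[0,0,2],0]
    - [[0,0,4],0]
    - [[0,0,4],0]
    - [[0.2,-3.1,1],0.08]
    - [[0.2,-3.1,1],0.08]
    - [[0.2,-3.1,1],0.08]
    - [[0.2,-3.1,1],0.08]
    - [[0.2,-3.1,1],0.08]
    - [[0.2,-3.1,1],0.08]
    - [[0.2,-3.1,1],0.08]
    - [[0.2,-3.1,1],0.08]
    - [[0.2,-3.1,1],0.08]

```text
clock: 4.15
tcp_pos: [0.584, 0.0181, 0.2664]
orientation: [0.176, -3.137, -0.0]
contact_force: [0.8, 0.4, -0.3]
grip_width: 0.044
```

Emit:
jog_arm:
  plan:
    - [[0,0,0],0]
    - [[0,0,0],0]

```text
clock: 4.35
tcp_pos: [0.5842, 0.0185, 0.2662]
orientation: [-0.167, 3.137, 0.0]
contact_force: [0.3, 1.8, -0.4]
grip_width: 0.0441
```

```bash
python3 look.py w2
```

```text
4.35 [0.5842 0.0185 0.2662] jaw deg 96.1 [ 0.3  1.8 -0.4] 0.0441
```

View pics/w2.png

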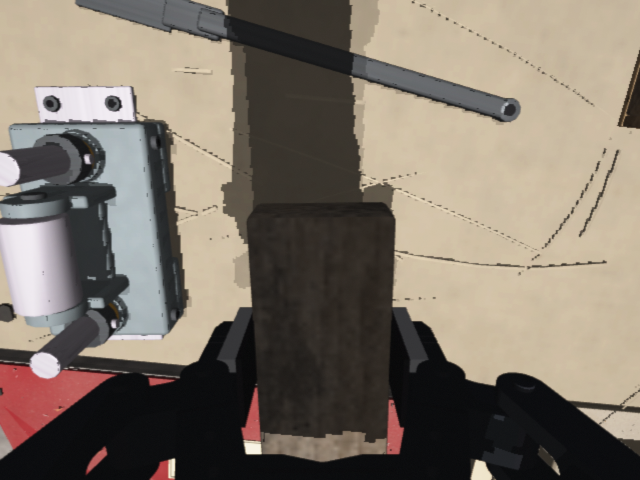

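The wrist view shows the offcut held squarely. The rest is at left with its +y face running from (160,122) to (180,330), and the bar has its tail at (510,110) and its neck near (210,22). I will enlarge the face.

```bash
python3 -c "
import cv2
a=cv2.imread('pics/w2.png')[80:350,0:230]
import numpy as np
a=np.clip(a.astype(float)*1.3,0,255).astype('uint8')
cv2.imwrite('pics/c2.png',cv2.resize(a,None,fx=2.2,fy=2.2,interpolation=2))"
```

```text
(no output)
```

View pics/c2.png

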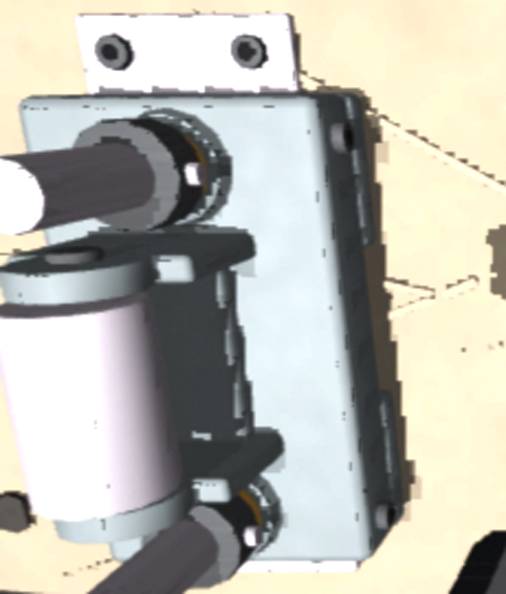

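Run:
```python
from h import *
import pickle
c,o=pickle.load(open("pics/w2.pkl","rb"))
def sh(n,u,z):
    p=onz(c,u,z);print(n,p.round(4));return p
a=sh("postA",(6,169),.118);b=sh("postB",(46,366),.118)
d=a-b;print(np.linalg.norm(d),"ydir",np.degrees(np.arctan2(-d[1],-d[0])),"orig",((a+b)/2).round(4))
f=sh("topfaceA",(146,123),.046);g=sh("topfaceB",(165,333),.046)
d=g-f;print(np.linalg.norm(d),np.degrees(np.arctan2(d[1],d[0])),((f+g)/2).round(4))
e=sh("slotA",(169,191),.012);h=sh("slotB",(176,258),.012);print(np.linalg.norm(h-e),((e+h)/2).round(4))
# plate corners
p=sh("plate near R",(131,87),.006);q=sh("plate near L",(36,87),.006)
sh("tail",(510,110),.012);sh("blade/neck",(165,15),.004)
t=cal("top")
im=cv2.imread("pics/w2.png")
```

```text
postA [ 0.5517 -0.1427  0.118 ]
postB [ 0.6631 -0.1318  0.118 ]
0.11195817015655547 ydir 5.607738501830849 orig [ 0.6074 -0.1373  0.118 ]
topfaceA [ 0.5264 -0.101   0.046 ]
topfaceB [ 0.6763 -0.0888  0.046 ]
0.15040499093566595 4.656828515051762 [ 0.6013 -0.0949  0.046 ]
slotA [ 0.576  -0.0976  0.012 ]
slotB [ 0.6288 -0.0919  0.012 ]
0.05309374089248316 [ 0.6024 -0.0947  0.012 ]
plate near R [ 0.5049 -0.1268  0.006 ]
plate near L [ 0.5121 -0.1943  0.006 ]
tail [0.492  0.1441 0.012 ]
blade/neck [ 0.4554 -0.1033  0.004 ]
```

Emit:
jog_arm:
  plan:
    - [[0.4,-2,-2],-0.01]
    - [[0.5,-2,-3],0]
    - [[0.5,-2.1,-3],0]
    - [[0,0,-4],0]
    - [[0,0,-3],0]
    - [[0,0,-2],0]
    - [[0,0,-1],0]
    - [[0,0,-0.5],0]
    - [[0,0,-0.3],0]
    - [[0,0,0],0]
    - [[0,0,0],0]

```text
clock: 5.5
tcp_pos: [0.5989, -0.0415, 0.0789]
orientation: [-0.156, 3.136, 0.0]
contact_force: [0.5, -0.2, -0.5]
grip_width: 0.0442
```

Emit:
jog_arm:
  plan:
    - [[0,0,-0.1],0]
    - [[0,0,-0.05],0]
    - [[0,0,0],0]

```text
clock: 5.8
tcp_pos: [0.5986, -0.0416, 0.0771]
orientation: [-0.156, 3.137, 0.0]
contact_force: [-1.7, -0.5, 4.5]
grip_width: 0.0441
```

Emit:
jog_arm:
  plan:
    - [[0,0,0],0]
    - [[0,0,0],0]
    - [[0,0,0],0]
    - [[0,0,0],0]
    - [[0,0,2],0]
    - [[0,0,4],0]
    - [[0,0,4],0]
    - [[-1,2,4],0]
    - [[-1,3,3],0]
    - [[-2,3,2],0]
  hand: 5.6

```text
clock: 6.8
tcp_pos: [0.5594, 0.0391, 0.2692]
orientation: [-0.153, 3.133, 0.001]
contact_force: [0.1, 1.0, -0.2]
grip_width: 0.0561
```

```bash
python3 look.py w3
```

```text
6.8 [0.5594 0.0391 0.2692] jaw deg 95.6 [ 0.1  1.  -0.2] 0.0561
```

View pics/w3.png

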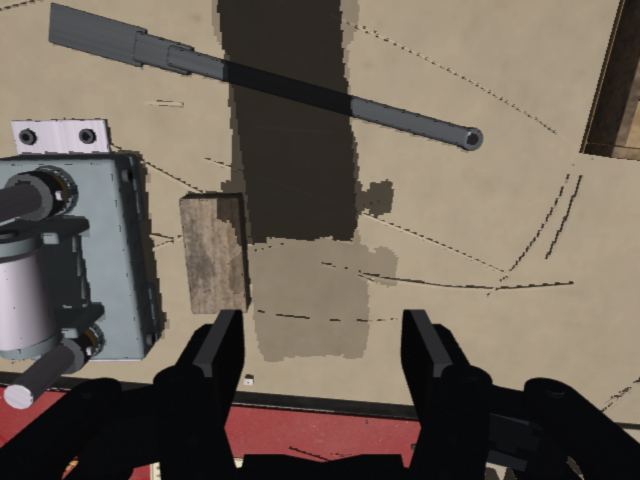

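The offcut stands before the slot with corners (180,198), (239,195), (246,311) and (192,314). The bar's tip edge is at (51,22) and its tail at (474,138).

Run:
```python
from h import *
import pickle
c,o=pickle.load(open("pics/w3.pkl","rb"))
def sh(n,u,z):
    p=onz(c,u,z);print(n,p.round(4));return p
P=[sh("b",u,.022) for u in[(180,198),(239,195),(246,311),(192,314)]]
m=np.mean(P,0);print(m.round(4),np.linalg.norm(P[1]-P[0]),np.linalg.norm(P[3]-P[0]))
tip=sh("tip",(51,22),.004);tail=sh("tail",(474,138),.012)
tip=tip[:2];tail=tail[:2]
d=tip-tail;print(np.linalg.norm(d),np.degrees(np.arctan2(d[1],d[0])))
e=d/np.linalg.norm(d)
for x in(-120,-100,-90): print(x,(tip-e*(.160-x/1000)).round(4),(tail+e*(.160+x/1000)).round(4))
n=np.array([-.096,.995]);F=np.array([.6028,-.094])
for p in P: print("before face",((p[:2]-F)@n).round(4),"lat",((p[:2]-F)@[.995,.096]).round(4))
# shank centre line check
for u in[(215,68),(300,90),(400,117)]: print(onz(c,u,.012).round(4))
w1c,_=pickle.load(open("pics/w2.pkl","rb"))
print("tail stereo",tri(c,(474,138),w1c,(510,110)))
t=cal("top");print("block stereo w/top",proj(t,m))
```

```text
b [ 0.5542 -0.0664  0.022 ]
b [ 0.5477 -0.0231  0.022 ]
b [ 0.6411 -0.0137  0.022 ]
b [ 0.6479 -0.0567  0.022 ]
[ 0.5977 -0.0399  0.022 ] 0.04377547004861802 0.09424761375556237
tip [ 0.4423 -0.1614  0.004 ]
tail [0.4909 0.1448 0.012 ]
0.31000123875176455 -99.01556613562512
-120 [0.4862 0.1152] [0.4846 0.1053]
-100 [0.4831 0.0954] [0.4815 0.0855]
-90 [0.4815 0.0855] [0.4799 0.0757]
before face 0.0322 lat -0.0457
before face 0.0759 lat -0.048
before face 0.0763 lat 0.0458
before face 0.0328 lat 0.0485
[ 0.4616 -0.0451  0.012 ]
[0.4702 0.0152 0.012 ]
[0.4815 0.0886 0.012 ]
tail stereo (array([ 0.49121401,  0.14936512, -0.0009803 ]), np.float64(0.0001972386991049342))
block stereo w/top [333.45329781 199.71803251]
```

Emit:
jog_arm:
  plan:
    - [[-0.6,0.6,0],-0.14]
    - [[-0.6,0.6,0],-0.14]
    - [[-0.6,0.6,0],-0.14]
    - [[-0.6,0.6,0],-0.14]
    - [[-0.6,0.6,-1],-0.14]
    - [[-0.6,0.6,-1],-0.14]
    - [[-0.6,0.6,-1],-0.14]
    - [[-0.6,0.6,-1],-0.14]
    - [[-0.6,0.6,-1],-0.14]
    - [[-0.6,0.6,-1],-0.14]
    - [[-0.6,0.5,-1],-0.14]
    - [[-0.6,0.1,-1],-0.14]
  hand: 4

```text
clock: 8.05
tcp_pos: [0.486, 0.105, 0.1859]
orientation: [-2.238, -2.205, -0.0]
contact_force: [0.1, -0.1, -0.4]
grip_width: 0.0397
```

Emit:
jog_arm:
  plan:
    - [[-0.3,0,-1],-0.13]
    - [[0,0,0],0]
    - [[0,0,0],0]

```text
clock: 8.35
tcp_pos: [0.4834, 0.1044, 0.1765]
orientation: [2.368, 2.065, -0.001]
contact_force: [0.6, -0.1, 0.2]
grip_width: 0.0404
```

```bash
python3 look.py w4
python3 - <<'E'
from h import *
import pickle
c,o=pickle.load(open("pics/w4.pkl","rb"));print(o['joints'].round(2))
# project expected bar points
for X in[(.4423,-.1614,.004),(.4616,-.0451,.012),(.4815,.0886,.012),(.4909,.1448,.012)]: print(proj(c,X).round(0))
E
```

```text
8.35 [0.4834 0.1044 0.1765] jaw deg -7.8 [ 0.6 -0.1  0.2] 0.0404
[-0.67  0.38  0.4   2.11 -0.23  0.69 -0.25]
[318. 584.]
[322. 468.]
[325. 278.]
[328. 180.]
```

View pics/w4.png

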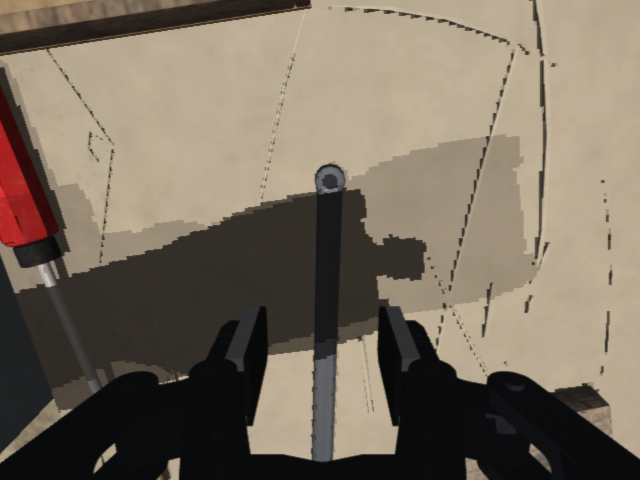

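Emit:
jog_arm:
  plan:
    - [[0,0,-3],-0.02]
    - [[0,0,-3],0]
    - [[0,0,-2],0]
    - [[0,0,-1.2],0]
    - [[0,0,-0.6],0]
    - [[0,0,0],0]

```text
clock: 9.0
tcp_pos: [0.4835, 0.1043, 0.0784]
orientation: [-2.391, -2.037, -0.0]
contact_force: [0.3, -0.3, -0.2]
grip_width: 0.0401
```

Emit:
jog_arm:
  plan:
    - [[0,0,0],0]
    - [[0,0,0],0]
    - [[0,0,0],0]
    - [[0,0,0],0]
    - [[0,0,0],0]
    - [[0,0,0],0]
    - [[0,0,0],0]
  hand: 0.8
  grip_force: 25

```text
clock: 9.7
tcp_pos: [0.4842, 0.1046, 0.0795]
orientation: [2.391, 2.037, 0.003]
contact_force: [0.4, -0.3, 7.1]
grip_width: 0.0126
```

Emit:
jog_arm:
  plan:
    - [[0,-0.05,1.2],0]
    - [[0,-0.05,1.2],0]
    - [[0,-0.15,1.2],0]
    - [[0,-0.15,1.2],0]
    - [[-0.05,-0.25,1.2],0]
    - [[-0.05,-0.25,1.15],0]
    - [[-0.05,-0.35,1.1],0]
    - [[-0.05,-0.35,1.1],0]
    - [[-0.05,-0.45,1.1],0]
    - [[-0.1,-0.45,1.1],0]
    - [[0,0,0],0]
    - [[0,0,0],0]

```text
clock: 10.9
tcp_pos: [0.4798, 0.0794, 0.1941]
orientation: [-2.392, -2.037, -0.001]
contact_force: [-0.0, -0.2, -2.8]
grip_width: 0.0129
```

```bash
python3 look.py w5
python3 - <<'E'
from h import *
a=grab_frame("scene")[:,:,::-1]
cv2.imwrite("pics/s5.png",cv2.resize(a[180:400,220:520],None,fx=2.6,fy=2.6,interpolation=2))
E
```

```text
10.9 [0.4798 0.0794 0.1941] jaw deg -9.2 [-0.  -0.2 -2.8] 0.0129
```

View pics/s5.png

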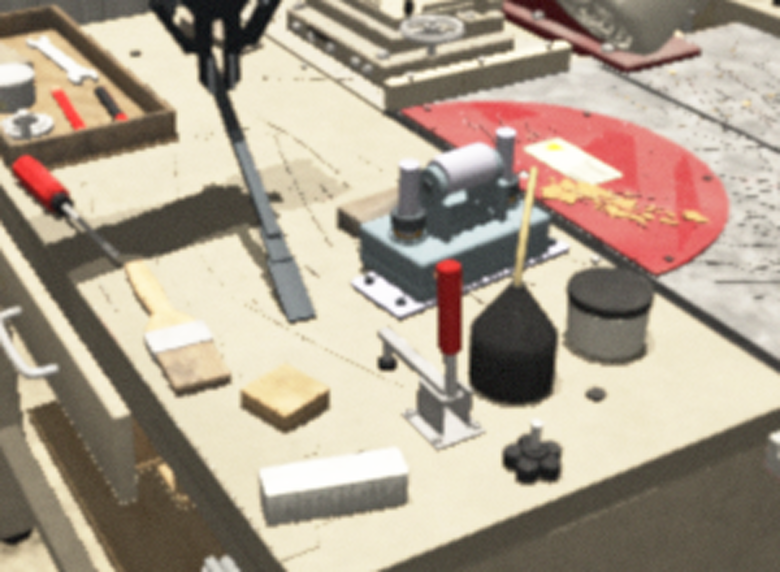

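Emit:
jog_arm:
  plan:
    - [[0,0,0],0]
    - [[0,0,0],0]
    - [[0,0,0],0]
    - [[0,0,1],0]
    - [[0,1,2],0]
    - [[0,2,2],0]
    - [[0,2,0],0]
    - [[0,2,0],0]
    - [[0,1,0],0]
    - [[0,0,0],0]
    - [[0,0,0],0]
  grip_force: 110

```text
clock: 12.1
tcp_pos: [0.4797, 0.1584, 0.2439]
orientation: [2.392, 2.036, -0.001]
contact_force: [-0.3, -1.4, -3.3]
grip_width: 0.01
```

Emit:
jog_arm:
  plan:
    - [[1,0,0],0.02]
    - [[1.2,0,0],0.03]
    - [[1.2,0,0],0.03]
    - [[1.2,0,0],0.03]
    - [[1.2,0,0],0.03]
    - [[1.2,0,0],0.03]
    - [[1.2,0,0],0.03]
    - [[1,0,0],0.03]
    - [[0.7,0,0],0.03]
    - [[0,0,0],0]
    - [[0,0,0],0]

```text
clock: 13.2
tcp_pos: [0.5784, 0.1581, 0.2436]
orientation: [-2.11, -2.327, 0.002]
contact_force: [-0.6, -0.0, -3.4]
grip_width: 0.0097
```

```bash
python3 look.py w6
python3 - <<'E'
from h import *
t=cal("top");a=grab_frame("top")[:,:,::-1]
s=cal("scene");b=grab_frame("scene")[:,:,::-1]
cv2.imwrite("pics/t6.png",a);cv2.imwrite("pics/s6.png",b)
A=cv2.resize(a[130:290,220:420],None,fx=3,fy=3,interpolation=2)[:480]
B=cv2.resize(b[180:340,250:450],None,fx=3,fy=3,interpolation=2)
cv2.imwrite("pics/ts6.png",np.vstack([A,B])[:,:][::1] if 0 else cv2.resize(np.hstack([A,B]),(800,320)))
for z in(.03,.05,.07):print(proj(t,(.601,-.084,z)),proj(s,(.601,-.084,z)))
E
```

```text
13.2 [0.5784 0.1581 0.2436] jaw deg 5.6 [-0.6 -0.  -3.4] 0.0097
[352.8407032  198.05504855] [378.60335406 260.74593164]
[353.71968003 196.50456864] [378.82412831 253.49278441]
[354.62831564 194.90172359] [379.04784467 246.13541513]
```

View pics/ts6.png

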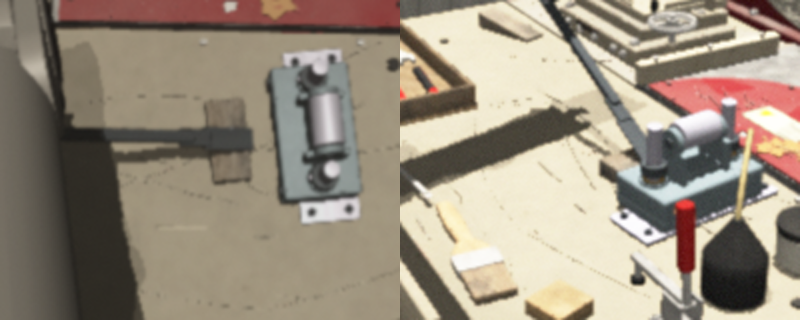

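The top half shows the tip at source (346,199), just short of the face. The scene half shows the bar held and tilted, with its tip behind the base. I will solve the actual tilt from this ray and the bar's length.

Run:
```python
from h import *
import pickle
t=cal("top");c,o=pickle.load(open("pics/w6.pkl","rb"))
a=cv2.imread("pics/t6.png")
g=cv2.cvtColor(a,cv2.COLOR_BGR2GRAY)
print(g[192:207,330:362])
G=o['tcp_pos']-[0,0,.0735]
for u in[(345,199.5),(346,199.5),(347,199.5)]:
  for z in(0.02,.03,.04,.05,.06,.07):
    p=onz(t,u,z);print(u,p.round(4),np.linalg.norm(p-G).round(4),np.degrees(np.arcsin((G[2]-z)/.27)).round(1),"tip h dist",np.hypot(*(p-G)[:2]).round(4))
```

```text
[[110 111 115 116 114 109 101  96  97  97  94  94 100 118 139 146 148 149
  150 151 151 150 149 149 145 124  73  57  91 132 152 155]
 [ 96  97 100  99  99 100  94  85  83  84  85  84  89 105 121 132 142 148
  150 150 150 150 149 148 145 124  73  55  85 129 152 155]
 [ 75  76  76  77  80  86  82  73  71  72  73  72  77  84  93 107 129 144
  148 150 150 149 148 147 145 125  77  55  82 127 149 156]
 [ 67  67  67  67  70  72  70  68  67  68  68  68  69  71  74  87 116 141
  148 149 149 149 148 148 145 131  91  61  80 124 148 155]
 [ 67  67  67  66  67  67  68  67  67  68  69  69  68  69  70  83 113 140
  148 148 149 148 148 147 146 138 110  70  79 121 147 155]
 [ 68  67  67  68  68  68  68  68  68  69  68  69  69  69  70  83 113 140
  148 148 149 147 147 147 146 142 120  74  75 117 145 153]
 [ 68  68  68  69  69  69  69  69  69  70  69  69  69  70  71  82 110 140
  148 148 148 148 147 146 145 141 122  75  72 112 141 153]
 [ 69  69  69  70  70  70  70  70  70  70  70  69  70  71  71  81 109 140
  148 148 149 149 147 146 144 139 125  76  69 106 138 151]
 [ 69  70  70  70  70  70  70  71  7
[... 1434 characters left out ...]
dist 0.2272
(346, 199.5) [ 0.5956 -0.0674  0.04  ] 0.2609 28.8 tip h dist 0.2262
(346, 199.5) [ 0.5938 -0.0666  0.05  ] 0.2552 26.4 tip h dist 0.2252
(346, 199.5) [ 0.5921 -0.0657  0.06  ] 0.2498 24.1 tip h dist 0.2242
(346, 199.5) [ 0.5903 -0.0649  0.07  ] 0.2447 21.8 tip h dist 0.2233
(347, 199.5) [ 0.5992 -0.0715  0.02  ] 0.275 33.8 tip h dist 0.2305
(347, 199.5) [ 0.5974 -0.0706  0.03  ] 0.2688 31.3 tip h dist 0.2294
(347, 199.5) [ 0.5956 -0.0697  0.04  ] 0.2629 28.8 tip h dist 0.2284
(347, 199.5) [ 0.5939 -0.0688  0.05  ] 0.2572 26.4 tip h dist 0.2274
(347, 199.5) [ 0.5921 -0.068   0.06  ] 0.2518 24.1 tip h dist 0.2265
(347, 199.5) [ 0.5903 -0.0671  0.07  ] 0.2467 21.8 tip h dist 0.2255
```

Emit:
jog_arm:
  plan:
    - [[0.4,0,0],0]
    - [[0.1,-0.5,-0.32],0]
    - [[0,-0.5,-0.32],0]
    - [[0,-0.5,-0.32],0]
    - [[0,-0.5,-0.32],0]
    - [[0,-0.2,-0.13],0]
    - [[0,-0.2,-0.2],0]
    - [[0,-0.2,-0.2],0]
    - [[0,0,0],0]
    - [[0,0,0],0]

```text
clock: 14.35
tcp_pos: [0.5838, 0.1336, 0.2258]
orientation: [-2.107, -2.33, -0.0]
contact_force: [0.1, 0.6, -3.2]
grip_width: 0.0097
```

Run:
```python
from h import *
t=cal("top");a=grab_frame("top")[:,:,::-1];b=grab_frame("scene")[:,:,::-1];o=get_obs();cv2.imwrite("pics/t7.png",a)
print(o['tcp_pos'].round(4),o['contact_force'].round(1),o['moment'].round(2))
A=cv2.resize(a[150:250,290:410],None,fx=5,fy=5,interpolation=2)
cv2.imwrite("pics/ts7.png",A)
for z in(0,.0175,.046):print(proj(t,(.6028,-.094,z)).round(1))
```

```text
[0.5839 0.1337 0.2259] [-0.1 -0.4 -2.8] [ 0.3  -0.   -0.03]
[355.8 199.6]
[356.6 198.3]
[357.9 196.1]
```

View pics/ts7.png

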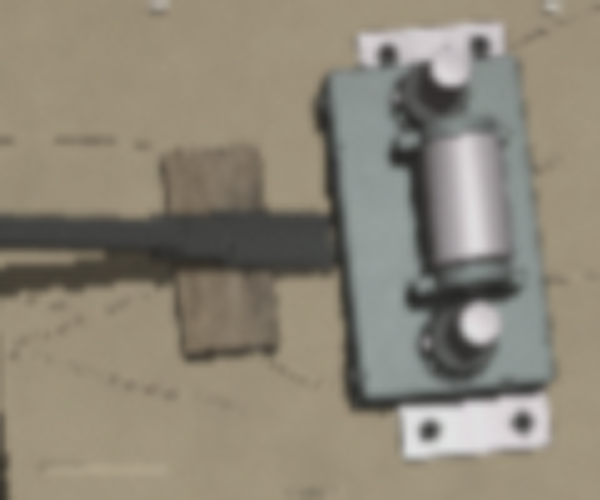

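The top crop shows the blade tip at the face, at crop (335,243), which is the middle of the slot mouth.

Emit:
jog_arm:
  plan:
    - [[0,0,0],0]
    - [[0,-0.05,-0.3],0]
    - [[0,-0.05,-0.3],0]
    - [[0,-0.05,-0.3],0]
    - [[0,0,-0.3],0]
    - [[0,0,-0.3],0]
    - [[0,0,0],0]
  grip_force: 45

```text
clock: 15.15
tcp_pos: [0.5835, 0.1319, 0.2102]
orientation: [-2.107, -2.33, 0.001]
contact_force: [0.3, 0.2, -3.4]
grip_width: 0.0093
```

Emit:
jog_arm:
  plan:
    - [[0,0,-0.3],0]
    - [[0,0,-0.3],0]
    - [[0,0,-0.3],0]
    - [[0,0,-0.3],0]
    - [[0,0,0],0]
    - [[0,0,0],0]

```text
clock: 15.75
tcp_pos: [0.5837, 0.1317, 0.1987]
orientation: [2.108, 2.329, -0.001]
contact_force: [-0.7, -1.2, -2.9]
grip_width: 0.0099
```

Run:
```python
from h import *
t=cal("top");a=grab_frame("top")[:,:,::-1];o=get_obs();cv2.imwrite("pics/t8.png",a)
print(o['tcp_pos'].round(4),o['contact_force'].round(1),o['moment'].round(2))
# neck/blade steps along bar axis: print row profile of gray on bar axis & widths
g=cv2.cvtColor(a,cv2.COLOR_BGR2GRAY)
for n in("t7","t8"):
    g=cv2.cvtColor(cv2.imread(f"pics/{n}.png"),cv2.COLOR_BGR2GRAY); print(n,[(x,int((g[185:212,x]<82).sum())) for x in range(312,360,2)])
```

```text
[0.5838 0.1317 0.1988] [ 0.8 -0.9 -2.9] [-0.01  0.06  0.03]
t7 [(312, 12), (314, 12), (316, 12), (318, 11), (320, 12), (322, 13), (324, 13), (326, 11), (328, 12), (330, 11), (332, 12), (334, 12), (336, 12), (338, 13), (340, 13), (342, 12), (344, 12), (346, 12), (348, 12), (350, 12), (352, 11), (354, 11), (356, 19), (358, 15)]
t8 [(312, 10), (314, 10), (316, 10), (318, 10), (320, 9), (322, 9), (324, 11), (326, 10), (328, 11), (330, 10), (332, 10), (334, 10), (336, 11), (338, 12), (340, 12), (342, 11), (344, 11), (346, 11), (348, 11), (350, 11), (352, 11), (354, 11), (356, 19), (358, 16)]
```

Emit:
jog_arm:
  plan:
    - [[0,0,0],0]
    - [[0,0.25,-0.5],0]
    - [[-0.05,0.25,-0.5],0]
    - [[0,0.25,-0.5],0]
    - [[-0.05,0.25,-0.5],0]
    - [[0,0.2,-0.5],0]
    - [[-0.05,0.2,-0.5],0]
    - [[0,0.2,-0.4],0]
    - [[0,0,0],0]
    - [[0,0,0],0]
  grip_force: 60

```text
clock: 16.8
tcp_pos: [0.5824, 0.1477, 0.1648]
orientation: [2.108, 2.329, -0.0]
contact_force: [0.5, -1.9, -0.2]
grip_width: 0.0099
```

Emit:
jog_arm:
  plan:
    - [[0,0.07,-0.35],0]
    - [[-0.02,0.07,-0.35],0]
    - [[0,0,0],0]
    - [[0,0,0],0]

```text
clock: 17.2
tcp_pos: [0.5821, 0.1498, 0.1578]
orientation: [-2.107, -2.33, -0.001]
contact_force: [-0.9, -0.1, 1.1]
grip_width: 0.0096
```

Emit:
jog_arm:
  plan:
    - [[0,0.07,-0.35],0]
    - [[0,0.07,-0.35],0]
    - [[0,0,0],0]
    - [[0,0,0],0]

```text
clock: 17.6
tcp_pos: [0.5819, 0.1528, 0.1511]
orientation: [-2.106, -2.328, -0.003]
contact_force: [-2.2, 4.0, 6.0]
grip_width: 0.0097
```

Emit:
jog_arm:
  plan:
    - [[0,0.06,-0.35],0]
    - [[0,0,0],0]
    - [[0,0,0],0]

```text
clock: 17.9
tcp_pos: [0.5823, 0.1535, 0.1482]
orientation: [-2.107, -2.328, -0.004]
contact_force: [-2.7, 4.2, 10.2]
grip_width: 0.01
```

Emit:
jog_arm:
  plan:
    - [[0,0.06,-0.35],0]
    - [[0,0,0],0]
    - [[0,0,0],0]

```text
clock: 18.2
tcp_pos: [0.5824, 0.1543, 0.145]
orientation: [-2.107, -2.328, -0.005]
contact_force: [-3.8, 4.2, 12.2]
grip_width: 0.0099
```

Emit:
jog_arm:
  plan:
    - [[0,0.05,-0.3],0]
    - [[0,0,0],0]
    - [[0,0,0],0]

```text
clock: 18.5
tcp_pos: [0.583, 0.1556, 0.1424]
orientation: [-2.106, -2.33, -0.008]
contact_force: [-2.9, 5.6, 12.1]
grip_width: 0.0094
```

Emit:
jog_arm:
  plan:
    - [[0,0.05,-0.3],0]
    - [[0,0,0],0]
    - [[0,0,0],0]

```text
clock: 18.8
tcp_pos: [0.583, 0.1562, 0.1394]
orientation: [-2.105, -2.33, -0.008]
contact_force: [-3.3, 6.6, 11.3]
grip_width: 0.0095
```

Emit:
jog_arm:
  plan:
    - [[0,0.05,-0.3],0]
    - [[0,0,0],0]
    - [[0,0,0],0]

```text
clock: 19.1
tcp_pos: [0.5829, 0.1569, 0.1364]
orientation: [-2.105, -2.33, -0.008]
contact_force: [-3.1, 6.0, 13.0]
grip_width: 0.0098
```

Emit:
jog_arm:
  plan:
    - [[0,0.1,-0.3],0]
    - [[0,0,0],0]
    - [[0,0,0],0]

```text
clock: 19.4
tcp_pos: [0.5833, 0.157, 0.1334]
orientation: [-2.105, -2.332, -0.008]
contact_force: [-2.6, 4.8, 12.4]
grip_width: 0.0098
```

Emit:
jog_arm:
  plan:
    - [[0,0.1,-0.3],0]
    - [[0,0,0],0]
    - [[0,0,0],0]

```text
clock: 19.7
tcp_pos: [0.5826, 0.1585, 0.1302]
orientation: [-2.106, -2.328, -0.007]
contact_force: [-2.9, 6.2, 12.0]
grip_width: 0.01
```

```bash
python3 look.py w9
python3 - <<'E'
from h import *
for n in("scene",):
  a=grab_frame(n)[:,:,::-1];cv2.imwrite(f"pics/{n}9.png",a)
b=cv2.imread("pics/scene0.png")
t=lambda i:cv2.resize(i[225:305,350:440],None,fx=4.4,fy=4.4,interpolation=2)
A=cv2.imread("pics/scene9.png")
cv2.imwrite("pics/cmp9.png",np.hstack([t(b),t(A)]))
E
```

```text
19.7 [0.5826 0.1585 0.1302] jaw deg 5.7 [-2.9  6.2 12. ] 0.01
```

```bash
cat > rise.py <<'E'
from h import *
import sys
A=grab_frame("scene")[:,:,::-1].copy();cv2.imwrite(f"pics/{sys.argv[1]}.png",A)
B=cv2.imread("pics/scene0.png")
g=lambda i:cv2.cvtColor(i,cv2.COLOR_BGR2GRAY).astype(np.float32)
A,B=g(A),g(B);s=cal("scene")
print("px/mm",(proj(s,(.607,-.137,.1))-proj(s,(.607,-.137,.101))).round(3))
def sh(n,X,h=9,w=14):
    u,v=proj(s,X).round().astype(int);a=A[v-h:v+h,u-w:u+w];b=B[v-h-5:v+h+5,u-w-3:u+w+3]
    # template: where does the now-patch sit in the first picture
    r=cv2.matchTemplate(b,a,cv2.TM_CCOEFF_NORMED);_,m,_,p=cv2.minMaxLoc(r)
    y=p[1];d=0
    if 0<y<r.shape[0]-1:
        l,c,q=r[y-1:y+2,p[0]];d=.5*(l-q)/(l-2*c+q)
    print(n,(u,v),"shift up px",round(y+d-5,2),"x",p[0]-3,"score",round(float(m),3))
sh("roller",(.607,-.15,.095)); sh("base front bottom",(.60,-.182,.03),9,20)
sh("near post top",(.552,-.143,.110),7,8); sh("near collar",(.552,-.143,.064),5,10); sh("clamp(ref)",(.461,-.253,.02))
print(get_obs()['contact_force'].round(1))
E
python3 rise.py r1
```

```text
px/mm [-0.017  0.389]
roller (np.int64(397), np.int64(247)) shift up px 1.11 x 0 score 0.998
base front bottom (np.int64(402), np.int64(278)) shift up px 0.87 x 0 score 0.977
near post top (np.int64(376), np.int64(245)) shift up px 0.16 x 0 score 0.978
near collar (np.int64(375), np.int64(263)) shift up px 0.11 x 0 score 0.909
clamp(ref) (np.int64(366), np.int64(314)) shift up px -0.07 x 0 score 0.999
[-3.4  6.  11.7]
```

View pics/cmp9.png

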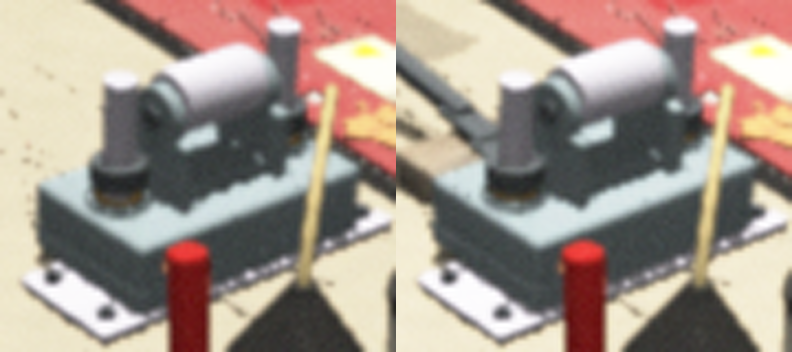

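The comparison (left: start, right: now) shows the base raised and the gap under the near collar shrinking at about (120,195). The rise is about 2.9 mm and the collar has not moved.

Emit:
jog_arm:
  plan:
    - [[0,0.03,-0.2],0]
    - [[0,0,0],0]
    - [[0,0,0],0]

```text
clock: 20.15
tcp_pos: [0.5826, 0.1588, 0.1282]
orientation: [-2.106, -2.328, -0.007]
contact_force: [-2.7, 5.9, 12.5]
grip_width: 0.01
```

Emit:
jog_arm:
  plan:
    - [[0,0.03,-0.2],0]
    - [[0,0,0],0]
    - [[0,0,0],0]

```text
clock: 20.45
tcp_pos: [0.5826, 0.1591, 0.1262]
orientation: [-2.106, -2.328, -0.007]
contact_force: [-3.8, 6.1, 12.0]
grip_width: 0.0097
```

Emit:
jog_arm:
  plan:
    - [[0,0.03,-0.2],0]
    - [[0,0,0],0]
    - [[0,0,0],0]

```text
clock: 20.75
tcp_pos: [0.5832, 0.16, 0.1244]
orientation: [-2.105, -2.331, -0.009]
contact_force: [-2.4, 7.3, 12.1]
grip_width: 0.0098
```

Emit:
jog_arm:
  plan:
    - [[0,0.03,-0.2],0]
    - [[0,0,0],0]
    - [[0,0,0],0]

```text
clock: 21.05
tcp_pos: [0.5832, 0.1603, 0.1224]
orientation: [-2.105, -2.331, -0.009]
contact_force: [-1.2, 6.3, 11.4]
grip_width: 0.0098
```

Emit:
jog_arm:
  plan:
    - [[0,0.03,-0.2],0]
    - [[0,0,0],0]
    - [[0,0,0],0]

```text
clock: 21.35
tcp_pos: [0.5831, 0.1606, 0.1204]
orientation: [-2.105, -2.331, -0.009]
contact_force: [-2.5, 7.0, 11.5]
grip_width: 0.0095
```

```bash
python3 rise.py r2
```

```text
px/mm [-0.017  0.389]
roller (np.int64(397), np.int64(247)) shift up px 1.78 x 0 score 0.996
base front bottom (np.int64(402), np.int64(278)) shift up px 1.43 x 0 score 0.947
near post top (np.int64(376), np.int64(245)) shift up px 0.28 x 0 score 0.971
near collar (np.int64(375), np.int64(263)) shift up px 0.13 x 0 score 0.913
clamp(ref) (np.int64(366), np.int64(314)) shift up px -0.07 x 0 score 0.999
[-1.7  6.5 10.8]
```

Emit:
jog_arm:
  plan:
    - [[0,0.02,-0.2],0]
    - [[0,0,0],0]
    - [[0,0,0],0]

```text
clock: 21.7
tcp_pos: [0.5831, 0.1608, 0.1184]
orientation: [-2.105, -2.331, -0.009]
contact_force: [-2.5, 6.1, 11.7]
grip_width: 0.0098
```

Emit:
jog_arm:
  plan:
    - [[0,0.02,-0.2],0]
    - [[0,0,0],0]
    - [[0,0,0],0]

```text
clock: 22.0
tcp_pos: [0.5831, 0.161, 0.1164]
orientation: [-2.105, -2.331, -0.009]
contact_force: [-2.7, 6.1, 12.4]
grip_width: 0.0098
```

Emit:
jog_arm:
  plan:
    - [[0,0.01,-0.2],0]
    - [[0,0,0],0]
    - [[0,0,0],0]

```text
clock: 22.3
tcp_pos: [0.583, 0.1612, 0.1144]
orientation: [-2.104, -2.331, -0.009]
contact_force: [-2.1, 6.4, 12.7]
grip_width: 0.0096
```

```bash
python3 rise.py r3
```

```text
px/mm [-0.017  0.389]
roller (np.int64(397), np.int64(247)) shift up px 2.18 x 0 score 0.995
base front bottom (np.int64(402), np.int64(278)) shift up px 1.84 x 0 score 0.942
near post top (np.int64(376), np.int64(245)) shift up px 0.32 x 0 score 0.966
near collar (np.int64(375), np.int64(263)) shift up px 0.05 x 0 score 0.923
clamp(ref) (np.int64(366), np.int64(314)) shift up px -0.07 x 0 score 0.999
[-2.8  7.3 13.2]
```

Emit:
jog_arm:
  plan:
    - [[0,0.01,-0.15],0]
    - [[0,0,0],0]
    - [[0,0,0],0]

```text
clock: 22.65
tcp_pos: [0.5829, 0.1615, 0.1129]
orientation: [-2.105, -2.33, -0.009]
contact_force: [-1.9, 8.0, 11.8]
grip_width: 0.0095
```

Emit:
jog_arm:
  plan:
    - [[0,0.01,-0.15],0]
    - [[0,0,0],0]
    - [[0,0,0],0]

```text
clock: 22.95
tcp_pos: [0.5829, 0.1616, 0.1114]
orientation: [-2.105, -2.33, -0.009]
contact_force: [-2.0, 8.0, 13.1]
grip_width: 0.0096
```

Emit:
jog_arm:
  plan:
    - [[0,0.01,-0.15],0]
    - [[0,0,0],0]
    - [[0,0,0],0]

```text
clock: 23.25
tcp_pos: [0.5829, 0.1618, 0.1099]
orientation: [-2.104, -2.33, -0.009]
contact_force: [-3.5, 7.3, 12.6]
grip_width: 0.0095
```

```bash
python3 rise.py r4
python3 - <<'E'
from h import *
b=cv2.imread("pics/scene0.png");A=cv2.imread("pics/r4.png")
t=lambda i:cv2.resize(i[235:290,355:415],None,fx=6.5,fy=6.5,interpolation=2)
cv2.imwrite("pics/cmp4.png",np.hstack([t(b),t(A)]))
E
```

```text
px/mm [-0.017  0.389]
roller (np.int64(397), np.int64(247)) shift up px 2.58 x 0 score 0.989
base front bottom (np.int64(402), np.int64(278)) shift up px 2.1 x 0 score 0.934
near post top (np.int64(376), np.int64(245)) shift up px 0.35 x 0 score 0.958
near collar (np.int64(375), np.int64(263)) shift up px 0.09 x 0 score 0.926
clamp(ref) (np.int64(366), np.int64(314)) shift up px -0.06 x 0 score 0.999
[-2.8  7.5 12.5]
```

Emit:
jog_arm:
  plan:
    - [[0,0.01,-0.15],0]
    - [[0,0,0],0]
    - [[0,0,0],0]

```text
clock: 23.6
tcp_pos: [0.5828, 0.1619, 0.1084]
orientation: [-2.104, -2.33, -0.009]
contact_force: [-3.9, 7.4, 12.9]
grip_width: 0.0099
```

Emit:
jog_arm:
  plan:
    - [[0,0.01,-0.12],0]
    - [[0,0,0],0]
    - [[0,0,0],0]

```text
clock: 23.9
tcp_pos: [0.5829, 0.1619, 0.1076]
orientation: [-2.104, -2.33, -0.009]
contact_force: [-3.7, 6.9, 15.1]
grip_width: 0.0099
```

```bash
python3 rise.py r5
```

```text
px/mm [-0.017  0.389]
roller (np.int64(397), np.int64(247)) shift up px 2.72 x 0 score 0.993
base front bottom (np.int64(402), np.int64(278)) shift up px 2.24 x 0 score 0.926
near post top (np.int64(376), np.int64(245)) shift up px 0.37 x 0 score 0.956
near collar (np.int64(375), np.int64(263)) shift up px 0.06 x 0 score 0.931
clamp(ref) (np.int64(366), np.int64(314)) shift up px -0.07 x 0 score 0.999
[-5.2  7.5 17.4]
```

Emit:
jog_arm:
  plan:
    - [[0,0,-0.06],0]
    - [[0,0,0],0]
    - [[0,0,0],0]

```text
clock: 24.25
tcp_pos: [0.5829, 0.1619, 0.1072]
orientation: [-2.104, -2.33, -0.009]
contact_force: [-5.3, 7.2, 18.8]
grip_width: 0.0099
```

The force stepped from about 12.5 N to 18.8 N while the travel stalled, and the collar has not moved. The rest bears on the collars, so I am easing off.

Emit:
jog_arm:
  plan:
    - [[0,0,0.2],0]
    - [[0,0,0.3],0]
    - [[0,-0.02,0.4],0]
    - [[0,-0.05,0.5],0]
    - [[0,-0.05,0.5],0]
    - [[0,-0.05,0.5],0]
    - [[0,-0.05,0.4],0]
    - [[0,0,0],0]
    - [[0,0,0],0]

```text
clock: 25.15
tcp_pos: [0.582, 0.1555, 0.1329]
orientation: [-2.108, -2.329, 0.0]
contact_force: [-1.3, 0.8, -2.9]
grip_width: 0.0096
```

Emit:
jog_arm:
  plan:
    - [[0,0,0],0]
    - [[0,0,0],0]
    - [[0,0,0.1],0]
    - [[0,0,0.05],0]
    - [[0,0,0],0]
  grip_force: 110

```text
clock: 25.65
tcp_pos: [0.582, 0.1558, 0.1345]
orientation: [-2.108, -2.33, -0.0]
contact_force: [1.0, 0.5, -3.2]
grip_width: 0.0099
```

```bash
python3 rise.py r6
```

```text
px/mm [-0.017  0.389]
roller (np.int64(397), np.int64(247)) shift up px 2.73 x 0 score 0.993
base front bottom (np.int64(402), np.int64(278)) shift up px 2.24 x 0 score 0.925
near post top (np.int64(376), np.int64(245)) shift up px 0.3 x 0 score 0.929
near collar (np.int64(375), np.int64(263)) shift up px 0.1 x 0 score 0.94
clamp(ref) (np.int64(366), np.int64(314)) shift up px -0.07 x 0 score 0.999
[-0.4  0.3 -1.2]
```

Emit:
jog_arm:
  plan:
    - [[-0.1,0.6,0.12],0]
    - [[-0.1,1,0.18],0]
    - [[-0.1,1,0.18],0]
    - [[-0.1,1,0.18],0]
    - [[-0.1,1,0.4],0]
    - [[-0.1,1,1],0]
    - [[0,0.4,2],0]
    - [[0,0,2],0]
    - [[0,0,0],0]
    - [[0,0,0],0]

```text
clock: 26.7
tcp_pos: [0.576, 0.2163, 0.1954]
orientation: [2.107, 2.33, 0.002]
contact_force: [-1.1, 0.1, -4.0]
grip_width: 0.0095
```

Emit:
jog_arm:
  plan:
    - [[-0.6,0,0],-0.02]
    - [[-1.2,0,0],-0.03]
    - [[-1.2,0,0],-0.03]
    - [[-1.2,0,0],-0.03]
    - [[-1.2,0,0],-0.03]
    - [[-1.2,0,0],-0.03]
    - [[-1.2,0,0],-0.03]
    - [[-1.2,0,0],-0.03]
    - [[-1,0,0],-0.03]
    - [[0,-1,0],0]
    - [[0,-2,0],0]
    - [[0,0,0],0]

```text
clock: 27.9
tcp_pos: [0.4759, 0.1819, 0.1946]
orientation: [2.395, 2.031, -0.004]
contact_force: [-0.0, -0.0, -3.7]
grip_width: 0.0099
```

```bash
python3 rise.py r7;python3 - <<'E'
from h import *
t=cal("top");a=grab_frame("top")[:,:,::-1];cv2.imwrite("pics/t9.png",a);o=get_obs();T=o['tcp_pos'];print(T)
g=cv2.cvtColor(a,cv2.COLOR_BGR2GRAY)
e=np.array([-.157,-.988])
# darkness along predicted axis
for L in np.arange(.19,.29,.006):
    for z in(.06,): 
        u=proj(t,(*(T[:2]+e*L),z)); print(round(L,3),u.round(0),g[int(u[1])-8:int(u[1])+9:2,int(u[0])])
E
```

```text
px/mm [-0.017  0.389]
roller (np.int64(397), np.int64(247)) shift up px 2.73 x 0 score 0.993
base front bottom (np.int64(402), np.int64(278)) shift up px 2.24 x 0 score 0.926
near post top (np.int64(376), np.int64(245)) shift up px 0.38 x 0 score 0.959
near collar (np.int64(375), np.int64(263)) shift up px 0.08 x 0 score 0.983
clamp(ref) (np.int64(366), np.int64(314)) shift up px -0.07 x 0 score 0.999
[ 0.8  0.3 -4.3]
[0.47618695 0.18470103 0.19481186]
0.19 [317. 264.] [125 118  80  76  76  78  70  77 137]
0.196 [320. 265.] [129 119  88  75  76  77  74  68 117]
0.202 [323. 265.] [123 117  80  75  75  76  68  67  93]
0.208 [325. 266.] [122 104  69  68  72  76  68  68  77]
0.214 [328. 266.] [120  95  72  71  76  79  78  72  85]
0.22 [331. 267.] [125 104  76  75  77  79  78  72  79]
0.226 [333. 267.] [121  95  76  76  77  78  78  73 105]
0.232 [336. 268.] [125 104  76  75  77  79  77  69  79]
0.238 [339. 268.] [130 113  81  74  76  79  78  75  80]
0.244 [341. 268.] [125 104  77  76  77  79  78  71 114]
0.25 [344. 269.] [133 109  79  76  78  78  78  72 103]
0.256 [347. 269.] [128 103  77  76  77  78  78  72 114]
0.262 [349. 270.] [139 119  82  76  77  79  79  78 124]
0.268 [352. 270.] [148 132 110 115 123 137 141 145 146]
0.274 [355. 271.] [148 146 146 146 147 148 148 147 148]
0.28 [357. 271.] [147 148 147 147 149 150 150 151 149]
0.286 [360. 272.] [149 148 148 148 150 150 150 152 149]
```

Emit:
jog_arm:
  plan:
    - [[0,-1,-0.5],0]
    - [[0,-1.5,-1],0]
    - [[0,-1.5,-1.5],0]
    - [[0,-1,-1.5],0]
    - [[0,-0.3,-1],0]
    - [[0,0,-0.7],0]
    - [[0,0,-0.5],0]
    - [[0,0,-0.3],0]
    - [[0,0,0],0]

```text
clock: 28.9
tcp_pos: [0.4762, 0.1334, 0.125]
orientation: [-2.391, -2.038, -0.0]
contact_force: [0.7, 0.5, -3.0]
grip_width: 0.0097
```

Emit:
jog_arm:
  plan:
    - [[0,0,0],0]
    - [[0,0,0],0]
    - [[0,0.02,-0.4],0]
    - [[0,0.02,-0.4],0]
    - [[0,0.03,-0.4],0]
    - [[0,0.03,-0.4],0]
    - [[0,0.03,-0.4],0]
    - [[0,0.03,-0.4],0]
    - [[0,0.03,-0.4],0]
    - [[0,0.03,-0.4],0]
    - [[0,0,-0.3],0]
    - [[0,0,0],0]
  grip_force: 40

```text
clock: 30.1
tcp_pos: [0.476, 0.1349, 0.0898]
orientation: [-2.392, -2.037, 0.001]
contact_force: [0.8, 2.0, 0.4]
grip_width: 0.0094
```

Emit:
jog_arm:
  plan:
    - [[0,0,-0.3],0]
    - [[0,0,-0.3],0]
    - [[0,0,-0.2],0]
    - [[0,0,0],0]
    - [[0,0,0],0]

```text
clock: 30.6
tcp_pos: [0.4761, 0.1349, 0.0821]
orientation: [-2.392, -2.037, -0.0]
contact_force: [0.2, 2.2, 1.1]
grip_width: 0.0094
```

Emit:
jog_arm:
  plan:
    - [[0,0,-0.1],0]
    - [[0,0,-0.1],0]
    - [[0,0,0],0]

```text
clock: 30.9
tcp_pos: [0.4762, 0.135, 0.0806]
orientation: [-2.392, -2.037, -0.001]
contact_force: [-1.5, 1.5, 8.2]
grip_width: 0.0096
```

Contact with the bench. I am opening, retreating and checking.

Emit:
jog_arm:
  plan:
    - [[0,0,0.05],0]
    - [[0,0,0],0]
    - [[0,0,0],0]
    - [[0,0,0],0]
    - [[0,0,0],0]
  hand: 4

```text
clock: 31.4
tcp_pos: [0.476, 0.1348, 0.0805]
orientation: [2.392, 2.037, -0.0]
contact_force: [0.7, 0.7, -0.2]
grip_width: 0.0402
```

Emit:
jog_arm:
  plan:
    - [[0,0,1],0]
    - [[0,0,3],0]
    - [[0,0,4],0]
    - [[0,1,4],0]
    - [[0,2,4],0]
    - [[0,3,3],0]
    - [[0,4,0],0]
    - [[0,4,0],0]
    - [[0,4,0],0]
    - [[0,3,0],0]
    - [[0,0,0],0]

```text
clock: 32.5
tcp_pos: [0.4745, 0.3502, 0.271]
orientation: [-2.384, -2.044, -0.002]
contact_force: [0.1, 1.0, -0.3]
grip_width: 0.0403
```

```bash
python3 rise.py r8;python3 - <<'E'
from h import *
a=grab_frame("top")[:,:,::-1];b=grab_frame("scene")[:,:,::-1]
A=cv2.resize(a[130:330,160:500],None,fx=1.6,fy=1.6,interpolation=2);B=cv2.resize(b[210:350,220:458],(544,320),interpolation=2)
v=np.vstack([A,B]);print(v.shape);cv2.imwrite("pics/fin.png",cv2.resize(v,None,fx=.93,fy=.93));print(get_obs()['tcp_pos'])
E
```

```text
px/mm [-0.017  0.389]
roller (np.int64(397), np.int64(247)) shift up px 2.73 x 0 score 0.993
base front bottom (np.int64(402), np.int64(278)) shift up px 2.25 x 0 score 0.926
near post top (np.int64(376), np.int64(245)) shift up px 0.39 x 0 score 0.958
near collar (np.int64(375), np.int64(263)) shift up px 0.09 x 0 score 0.982
clamp(ref) (np.int64(366), np.int64(314)) shift up px -0.07 x 0 score 0.999
[ 0.1 -1.  -0.5]
(640, 544, 3)
[0.47614398 0.3438524  0.27085461]
```

View pics/fin.png

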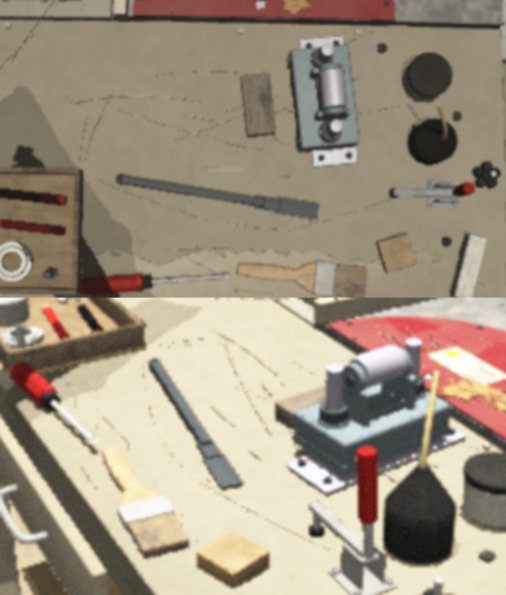

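The final picture shows the bar flat on the bench from (118,178) to (317,211), clear of the rest plate at (335,158). The rest is up, and the offcut stands at (258,105).

```bash
python3 -c "
from bench import *
print(hand_in())"
```

```text
the job is handed in; nothing more can be done
None
```

The rest is up against its stop collars, the pry bar is flat on the bench clear of it, and the job is handed in. It took about 33 s on the robot clock. No verdict is reported at hand-in.

- **Offcut:** I stood it with its near edge about 32 mm before the slot face. The last picture shows it still standing there.
- **Lift:** I put the bar's tip in the slot over the offcut and levered down in small steps. The hand force held at about 12–13 N, then climbed to 18.8 N as the travel stalled. I took that as the rest bearing on the collars and eased off.
- **Bar:** I drew it out at a shallow angle and laid it back on the bench near where it started. I saw no sign of the bystanders being touched or moved.

**Final checks:**
- **Rest:** it stayed up after the bar came out. The rise measured about 7 mm at the roller but about 6 mm at the base, so the exact height is only good to about 1 mm. 7 mm is the top of the stated gap range.
- **Collars:** the near collar's shift was within 0.1 px (about 0.2 mm). I did not measure the far collar separately.
- **Droop:** the bar drooped in the grip from 25° to about 33° on the way to the slot. I allowed for this when inserting it.

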